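Set sprung tweezers to a gauge block

TASK

Put the gauge block whose two ribs stand closer together into the pocket of the aluminium nest, ribs up, and press it down until it is flush with the nest's top; let go of it. Then lift the sprung tweezers off their rest, bring the tips just above that block (clear of it by less than 2 cm, touching nothing) and squeeze them until the tip gap matches the rib spacing, one tip over each rib. Finish while holding the tweezers steadily there at that gap: do not put them down or let go.

Things in the scene. Friction and masses are not known exactly. Their poses are not given: they have to be found in the camera images.
- nest: fixed aluminium block 76 x 86 x 34 mm (x, y, z) with two flanges 8 mm high, 126 mm long in y; origin at the centre of its underside. In its top (z = 34 mm) a centred pocket 38 (x) by 48 mm (y), chamfered mouth, takes a gauge block with 1 mm play on each side, either way round by half a turn
- ejector (a joint): plate in the nest's pocket on which the gauge block comes to stand. 0 = raised (start): plate top 13 mm below the nest's top, so a 24 mm block laid on it stands 11 mm proud. 0.011 = fully down: the block is flush. It is stiff: the block's weight does not move it; about 4 N does, and it stays where it is pushed.
- gauge_close: loose dark steel gauge block 36 x 46 x 24 mm (x, y, z), 0.12 kg, with two ribs on top along its x, 30 mm long, 4 mm wide, 2 mm high, centred at y = -8 and +8 mm (16 mm apart); origin at the centre of its underside, z up. This is the one to use.
- gauge_wide: a second loose block of the same size, ribs 29 mm apart (y = -14.5 and +14.5 mm); not used.
- rest: fixed black rest of the tweezers, holding their underside 40 mm above the bench; foot plate 170 x 56 x 6 mm, a rear post under the heel (up to x = -64 mm), a front cross bar (x = 48 to 58 mm, 74 mm wide). Origin on the bench below the tweezers' grip, x as the tweezers' x. Between post and bar fingers can reach down beside the arms
- tweezers: loose steel sprung tweezers, 55 g, lying flat, 182 mm long; origin at the heel between the arm hinges, on the underside; x to the tips, y to the left arm. Arms 12 mm high, 4 thick. Grip the outer faces along y at x = 90 mm (flat x = 65 to 115): 50 mm wide open, 32 at a 16 mm tip gap (tips close 1.8 x the fingers). Springs open; pushes back 2 N at first, 7 N at 16 mm gap
- tip_left (a point): end of the left arm (+y), middle of the 3 mm thick, 6 mm high tip; at x = 165 mm, z = 6 mm of the tweezers. The tip gap is the distance from tip_left to tip_right: 49 mm when open.
- tip_right (a point): end of the right arm (-y), likewise.
- squeeze_left (a joint): rad by which the left arm is squeezed inward about its hinge at the heel; 0 = open, 0.1 = arm parallel to x (gap 16 mm when both are at 0.1), 0.15 = stop.
- squeeze_right (a joint): the same for the right arm.
Things that resemble listed ones, but are neither listed nor needed, are in the scene too. Leave any green or orange look-alike of the gauge_close alone.

How it is judged (in metres and radians):
On the way, in this order (a step that is already met when the one before it is completed fails the run):
1. the close-ribbed block sits flush in the nest's pocket, let go (horizontal distance between gauge_close and nest below 0.004 m and z of gauge_close in the frame of nest below 0.0115 m and angle between the z axis of gauge_close and the z axis of nest, either way round below 0.05 rad and angle between the x axis of gauge_close and the x axis of nest, either way round below 0.15 rad and value of joint ejector above 0.0095 m and contact force between gauge_close and the fingers below 0.05 N), for 0.2 s.
2. the tweezers are held over the block, one tip above each rib, gap matching (distance between tip_left and tip_right between 0.0135 and 0.0185 m and ((y of tip_left in the frame of gauge_close between 0.004 and 0.012 m and y of tip_right in the frame of gauge_close between -0.012 and -0.004 m) or (y of tip_right in the frame of gauge_close between 0.004 and 0.012 m and y of tip_left in the frame of gauge_close between -0.012 and -0.004 m)) and x of tip_left in the frame of gauge_close between -0.015 and 0.015 m and z of tip_left in the frame of gauge_close between 0.027 and 0.05 m and x of tip_right in the frame of gauge_close between -0.015 and 0.015 m and z of tip_right in the frame of gauge_close between 0.027 and 0.05 m and contact force between tweezers and the fingers above 1 N and contact force between tweezers and nest below 0.05 N and contact force between tweezers and gauge_close below 0.05 N and contact force between tweezers and rest below 0.05 N and linear speed of tweezers below 0.02 m/s and velocity of joint squeeze_left between -0.06 and 0.06 rad/s and velocity of joint squeeze_right between -0.06 and 0.06 rad/s), for 0.3 s.
At the end, for the whole second after the job is handed in: Block flush in the nest (within 1.5 mm, level). Tweezers held by the fingers, touching neither nest, block nor rest, still; tip gap 16 +- 2.5 mm; each tip over its own rib (4 mm sideways, 15 mm along), tip middles 27 to 50 mm above the block's underside (all of step 2 and horizontal distance between gauge_close and nest below 0.004 m and z of gauge_close in the frame of nest below 0.0115 m and angle between the z axis of gauge_close and the z axis of nest, either way round below 0.05 rad and angle between the x axis of gauge_close and the x axis of nest, either way round below 0.15 rad and value of joint ejector above 0.0095 m); the arm keeps its last pose, push and grip.
It also fails if it takes over 69 s, if anything falls off the work surface, if the arm or the gripper's body presses on something with over 40 N, if the wrist force passes 120 N, or if a joint passes its speed limit or range.

ROBOT

A 7-joint arm with a two-finger parallel gripper is mounted at the origin on a cart in front of the work surface, level with it; the furniture and walls round the work are solid. World frame = base frame: x ahead of the robot, y to its left, z up, the work surface at z = 0. Lengths are in mm, angles in rad, forces in N, time in s.
With the tool pointing down it reaches from about 400 to 875 mm from the base axis. Payload 4.4 kg.
Tool frame: the origin (TCP) lies at the very end of the fingers, on their centre line; the grasp point (between the pads) lies ctrl.grip_point_offset behind it (ctrl.grip_point_offset is the distance from the TCP to the grasp point, in mm); z points along the fingers, y is the line along which they close (so a half turn about z gives the same grasp; the last joint's range is limited). The gripper opens to 85 mm and grips with 20 to 120 N. Pads are 22 mm wide; open, the fingers measure 114 mm over their backs; the gripper's body (76 mm by 85 mm) begins 54 mm behind the grasp point. The pads swing forward as they close: fully open they stand 13 mm farther back than shut.
Start: joints at [1.05, 0.628, 0.038, 1.517, -0.027, 0.996, -0.02], TCP at [285.562, -583.928, 231.313] pointing down, gripper open.
Joint ranges: [-3.06, 3.06], [-0.37, 2.12], [-1.25, 1.32], [0.18, 2.47], [-1.1, 4.24], [0.23, 1.98], [-2.94, 2.94]. Speed limits (rad/s): [2.57, 2.57, 3.14, 3.14, 3.14, 3.14, 3.14].

INTERFACE

Orientations are given as [roll, pitch, yaw] about the fixed x, y, z axes, in that order (R = Rz(yaw) Ry(pitch) Rx(roll)).
In Python, from cell import read_state, cams, ctrl, models gives the robot as it stands. The module is installed in compiled form; this text tells all that it offers.
- The arm moves only by the tool hand_motion, called after "Emit:" as a command line: name --argument value ..., lists and objects as JSON in quotes. Schema: {"type":"object","properties":{"ticks":{"type":"array","items":{"type":"number"},"minItems":7,"maxItems":84},"only":{"type":"string"},"quiet":{"type":"boolean"},"lines":{"type":"string"}},"required":["ticks"],"additionalProperties":false}. ticks is one flat list of numbers that holds 1 to 12 rows one after another, with no inner brackets; each row has 7 numbers: dx, dy, dz in shares of the most that a row can go, 1 being 50 mm, then a rotation vector rx, ry, rz in fractions of the full range, 1 being pi rad, then the finger opening in mm; each row shifts and turns the commanded pose from where the row before left it, along the tool's axes as they then stand; what a row does not reach is not made up. A row lasts 1/10 s, in which the tool goes at most 50 mm and 0.15 rad, less where a joint would pass 70% of its speed; a pose out of reach is approached as far as the arm can. The fingers move at their own pace and stop on an object; the grip force is fixed at half the most. Time passes only in rows, so rows that do not move let the fingers close. The tool returns the time, the measured TCP pose, the force, the opening and the grip force at its end. only (a regular expression) keeps the lines of the reply that match it, lines (a string "A,B") keeps lines A to B, and quiet returns only ok. A shift or turn number past 1, either way, is cut back to 1. Input that does not fit is refused with a message, and nothing moves.
- read_state(): the state, without advancing time (a new reading comes with each control period).
- cams.get_image(name): name is "scene" or "side" or "wrist"; returns (picture, depth): 480x640x3 uint8, blue, green, red; 480x640 float32, mm along the optical axis (not along the pixel's ray), 0 where there is no reading.
- cams.calibration(name): a dict with "fx", "fy", "cx", "cy" (pixels), "rvec" (rotation vector, rad) and "tvec" (3), from world to camera coordinates, as OpenCV has them; the wrist camera has in their place "hand_eye" (4x4, takes a point from camera to tool coordinates, whose origin is the TCP and whose axes are the flange's). Camera axes: x right, y down, z forward; pixel columns grow to the right and rows downward; lengths in mm; the calibration is good to about 2 mm. A picture is of the moment at which its call begins: read the wrist's pose just before it. calibration takes no time and is no camera call.
- ctrl.finish_job(): hands the job in; it is judged then, once.
Trained networks look in the newest picture that a camera, given by its name, has taken for a name from the list of things; names that differ only in an ending like _2 or _b are one class to them, and where a whole thing is asked for, a point or a joint stands for the part that bears it (a point fixed in the world has none). Each returns a list of dicts, best first, with "confidence" (0 to 1); they miss things now and then, are a little off and sometimes report something else, mostly with a low value. They report only what shows in the picture. A call takes as long as a camera call. They do not tell look-alikes from the thing itself.
- models.search_frame(thing, camera): "extent" ([left, top, right, bottom] in pixels, round what is visible of it).
- models.mark_of(thing, camera): "position" ([column, row] in pixels: a listed point, or the origin of a listed thing).
The state is a dict: "clock": time; "qpos": joint angles; "qd": joint speeds; "tau": joint torques, N m; "eef_pos": TCP position; "tool_rot": TCP orientation; "force": force on the tool from outside, world axes, zero at the start; "torque": the same for the moment, N m; "width": finger opening in mm; "gripper_force": force on a finger pad.
Only numpy, scipy, OpenCV 4.12 (cv2) and the standard library are available. Lean on these libraries where they do the work, as an engineer would, in place of code of your own. Each camera call takes 0.05 s, during which the arm holds its last target. There are 200 camera calls.

## Working session

There is one attempt and no reset: what is moved stays moved. The work goes in short steps, Python scripts to look and compute and a tool call to move; the robot and the scene stay as the last step left them, time stands still between calls to the robot, and variables do not carry over. Pictures are saved under pics/ and viewed, at most 13 in all, crops included, and the job is handed in when it is done.

```bash
mkdir -p pics; ls; cat > h.py <<'E'
import numpy as np, cv2
from scipy.spatial.transform import Rotation as R
from cell import read_state, cams, ctrl, models
def T_cw(name):
    c=cams.calibration(name)
    if 'rvec' in c:
        T=np.eye(4);T[:3,:3]=cv2.Rodrigues(np.array(c['rvec'],float))[0];T[:3,3]=np.ravel(c['tvec']);return c,np.linalg.inv(T)
    s=read_state();T=np.eye(4);T[:3,:3]=R.from_euler('xyz',s['tool_rot']).as_matrix();T[:3,3]=s['eef_pos']
    return c,T@np.array(c['hand_eye'])
def cloud(name):
    c,T=T_cw(name);im,d=cams.get_image(name)
    v,u=np.mgrid[:480,:640];P=np.dstack([(u-c['cx'])/c['fx']*d,(v-c['cy'])/c['fy']*d,d])
    W=P@T[:3,:3].T+T[:3,3];W[d<=0]=np.nan
    return im,W
def onplane(name,px,z):
    c,T=T_cw(name);r=T[:3,:3]@np.array([(px[0]-c['cx'])/c['fx'],(px[1]-c['cy'])/c['fy'],1]);o=T[:3,3]
    return o+r*(z-o[2])/r[2]
E
python3 - <<'E'
from h import *
print(read_state(),ctrl.grip_point_offset)
ims=[]
for n in ["scene","side"]:
    im,W=cloud(n);np.save(f'{n}.npy',W);cv2.imwrite(f'pics/{n}0.png',im)
    print(n,T_cw(n)[1][:3,3])
    for t in ["nest","gauge_close","gauge_wide","tweezers","rest"]:
        for r in models.search_frame(t,n)[:4]: print(n,t,np.round(r['extent']),round(r['confidence'],2))
E
```

```text
pics
{'clock': 0.0, 'qpos': array([ 1.050193  ,  0.62935656,  0.03846066,  1.51839282, -0.02702208,
        0.99628219, -0.01998025]), 'qd': array([-1.46380737e-03, -2.41925766e-03,  7.96604028e-05, -6.55376252e-04,
       -7.57831134e-04,  2.69607646e-03,  6.74164432e-04]), 'tau': array([ 7.93538456e-04, -5.63397360e+01,  1.22667555e+00, -1.93443775e+01,
        1.10994812e-02,  1.04885155e-02, -1.26559030e-05]), 'eef_pos': array([ 285.27830273, -583.34532705,  230.37472453]), 'tool_rot': array([-3.13967230e+00,  1.88119867e-05,  4.54795377e-01]), 'force': array([ 0.2353197, -0.3439233,  0.0759637]), 'torque': array([ 0.01901966, -0.00959603,  0.03036386]), 'gripper_force': 0.0, 'width': 85.16103940140259} 18.700000000000003
scene [169.32845466 547.95472007 927.4296837 ]
scene nest [221. 292. 279. 357.] 0.82
scene gauge_close [310. 260. 335. 285.] 0.93
scene gauge_close [322. 296. 349. 323.] 0.91
scene gauge_close [272. 249. 294. 272.] 0.67
scene gauge_wide [262. 211. 285. 237.] 0.85
scene tweezers [323. 188. 403. 220.] 0.84
scene rest [326. 194. 397. 238.] 0.67
scene rest [240. 311. 261. 330.] 0.18
side [897.82976986 426.04429396 683.84094235]
side nest [333. 305. 406. 376.] 0.9
side gauge_close [368. 249. 393. 270.] 0.93
side gauge_close [320. 246. 347. 270.] 0.68
side gauge_close [280. 273. 310. 300.] 0.56
side gauge_wide [230. 260. 253. 292.] 0.56
side tweezers [236. 176. 307. 223.] 0.6
side rest [236. 184. 309. 237.] 0.9
```

View pics/scene0.png

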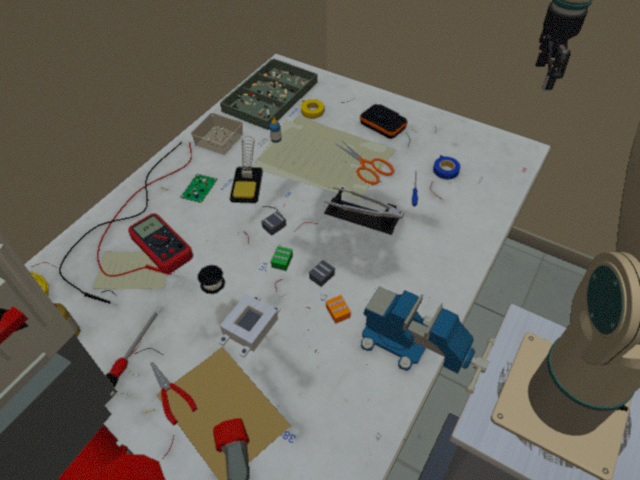

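```bash
python3 - <<'E'
from h import *
for n,bs in {"scene":{"nest":[221,292,279,357],"g1":[310,260,335,285],"g2":[322,296,349,323],"g3":[272,249,294,272],"w":[262,211,285,237],"tw":[323,188,403,220]},"side":{"nest":[333,305,406,376],"g1":[368,249,393,270],"g2":[320,246,347,270],"g3":[280,273,310,300],"w":[230,260,253,292],"tw":[236,176,307,223]}}.items():
    W=np.load(n+'.npy');im=cv2.imread(f'pics/{n}0.png')
    for k,(l,t,r,b) in bs.items():
        P=W[t:b,l:r].reshape(-1,3);C=im[t:b,l:r].reshape(-1,3);z=P[:,2]
        lo,hi={'nest':(30,40),'tw':(44,60)}.get(k,(20,32));m=(z>lo)&(z<hi)
        if m.sum()>10:
            rc=cv2.minAreaRect(P[m][:,:2].astype(np.float32));print(n,k,m.sum(),np.round(rc[0],1),np.round(rc[1],1),round(rc[2],1),np.median(z[m]).round(1),'bgr',np.median(C[m],0))
E
```

```text
scene nest 1173 [578.8 162.9] [77.9 88.7] 0.8 35.3 bgr [161. 152. 144.]
scene g1 324 [518.9 -15. ] [47.8 36.8] 80.4 25.4 bgr [74. 66. 61.]
scene g2 362 [445.1  44.6] [36.1 48. ] 56.6 25.5 bgr [  5. 103. 169.]
scene g3 273 [614.8  -4.4] [36.4 47.9] 14.7 25.5 bgr [ 51. 123.  35.]
scene w 261 [687.4 -79.6] [46.6 40.7] 72.6 25.3 bgr [73. 66. 60.]
scene tw 550 [ 522.  -210.9] [180.   58.4] 7.6 49.7 bgr [91.  91.  91.5]
side nest 1547 [579.2 162.7] [87.1 77.1] 89.8 33.8 bgr [202. 186. 182.]
side g1 346 [445.6  44.3] [37.3 46.3] 55.6 24.2 bgr [ 53. 118. 219.]
side g2 334 [520. -15.] [47.1 36.2] 79.2 24.1 bgr [77. 68. 65.]
side g3 390 [616.   -5.7] [36.3 46.9] 13.5 24.1 bgr [ 68. 142.  57.]
side w 377 [688.  -80.9] [49.6 36.1] 74.3 24.3 bgr [77. 69. 66.]
side tw 478 [ 522.7 -213.4] [177.9  57.9] 8.1 48.6 bgr [77. 83. 91.]
```

The picture shows dark blocks at (321,271) and (274,222), the nest at (249,322) and the tweezers at (362,208). The network calls the nearer dark block gauge_close; I'll check that from close up. Moving towards it.

Units first: shifts go in shares of 50 mm and turns go in shares of pi rad. So 36 mm is 0.72, -32 mm is -0.64.

Emit:
hand_motion --ticks '[0.72, -0.64, 0, 0, 0, 0, 85, 0.72, -0.64, 0, 0, 0, 0, 85, 0.72, -0.64, 0, 0, 0, 0, 85, 0.72, -0.64, 0, 0, 0, 0, 85, 0.72, -0.64, 0, 0, 0, 0, 85, 0.72, -0.64, 0, 0, 0, 0, 85, 0.72, -0.64, 0, 0, 0, 0, 85, 0.72, -0.64, 0, 0, 0, 0, 85, 0.72, -0.64, 0, 0, 0, 0, 85, 0.72, -0.64, 0, 0, 0, 0, 85, 0.72, -0.64, 0, 0, 0, 0, 85, 0.4, -0.36, 0, 0, 0, 0, 85]'

```text
clock: 1.8
eef_pos: [498.3, -64.2, 231.7]
tool_rot: [-3.141, -0.002, 0.46]
force: [-0.1, -1.2, 0.3]
width: 85.0
gripper_force: 0.0
```

```bash
cat >> h.py <<'E'
def to_tool(p,yaw):
    "rows total: dx,dy,dz in tool axes from the measured pose to p, and turn about tool z to yaw"
    s=read_state();M=R.from_euler('xyz',s['tool_rot']).as_matrix()
    d=np.array(p)-s['eef_pos'];w=yaw-s['tool_rot'][2];w=(w+np.pi/2)%np.pi-np.pi/2
    T=(R.from_euler('xyz',[np.pi,0,s['tool_rot'][2]+w])).as_matrix()
    rv=R.from_matrix(M.T@T).as_rotvec()
    print('at',s['eef_pos'].round(1),np.round(s['tool_rot'],4),'t',s['clock'],'w',round(s['width'],1),'| tool d',(M.T@d).round(1),'turn',rv.round(4),'| d after turn',(T.T@d).round(1))
E
python3 -c "
from h import *
print(cams.calibration('wrist'));to_tool([519.5,-15,200],-.178)"
```

```text
{'fx': 415.60827205682045, 'fy': 415.60827205682045, 'cx': 316.8306576056549, 'cy': 240.05157500846067, 'hand_eye': array([[-4.04677990e-04, -9.59829134e-01, -2.80584873e-01,
         7.08921819e+01],
       [ 9.99999091e-01, -2.74928476e-05, -1.34821661e-03,
        -1.12469397e+00],
       [ 1.28634350e-03, -2.80585163e-01,  9.59828272e-01,
        -1.43327194e+02],
       [ 0.00000000e+00,  0.00000000e+00,  0.00000000e+00,
         1.00000000e+00]])}
at [498.3 -64.2 231.7] [-3.1408e+00 -2.3000e-03  4.5970e-01] t 1.8 w 85.0 | tool d [ 40.8 -34.7  31.8] turn [-0.0015 -0.0019  0.6377] | d after turn [ 12.2 -52.2  31.7]
```

In the tool's units: 20 mm is 0.4, -17 mm is -0.34, 0.128 rad / 3.1416 = 0.0407.

Emit:
hand_motion --ticks '[0.4, -0.34, 0, 0, 0, 0, 85, 0.4, -0.34, 0, 0, 0, 0, 85, 0, 0, 0.12, 0, 0, 0.0407, 85, 0, 0, 0.12, 0, 0, 0.0407, 85, 0, 0, 0.12, 0, 0, 0.0407, 85, 0, 0, 0.12, 0, 0, 0.0407, 85, 0, 0, 0.12, 0, 0, 0.0401, 85, 0, 0, 0, 0, 0, 0, 85, 0, 0, 0, 0, 0, 0, 85]'

```text
clock: 2.7
eef_pos: [517.8, -20.5, 201.5]
tool_rot: [3.142, -0.0, -0.18]
force: [-0.2, -0.4, -0.2]
width: 85.2
gripper_force: 0.0
```

```bash
python3 - <<'E'
from h import *
im,W=cloud('wrist');cv2.imwrite('pics/w1.png',im);np.save('w1.npy',W)
for t in ['gauge_close','gauge_wide','nest']:
    for r in models.search_frame(t,'wrist')[:3]: print(t,np.round(r['extent']),round(r['confidence'],2))
    for r in models.mark_of(t,'wrist')[:2]: print(t,np.round(r['position']),onplane('wrist',r['position'],0).round(1),round(r['confidence'],2))
to_tool([519.5,-15,200],-.178)
z=W[...,2];m=((z>20)&(z<30)).astype(np.uint8)
n,l,st,c=cv2.connectedComponentsWithStats(m)
for i in range(1,n):
    if st[i,4]>1500:
        P=W[(l==i)][:,:2].astype(np.float32);rc=cv2.minAreaRect(P);print(st[i],np.round(rc[0],1),np.round(rc[1],1),round(rc[2],2),np.median(z[l==i]),im[l==i].mean(0))
E
```

```text
gauge_close [230.  50. 311. 122.] 0.8
gauge_close [229. 269. 291. 338.] 0.73
gauge_close [279. 181. 342. 237.] 0.6
gauge_close [258. 299.] [442.9  48.    0. ] 0.95
gauge_close [310. 204.] [520.1 -14.3   0. ] 0.78
nest [590.  20. 620. 256.] 0.19
nest [ 81. 174.] [579.5 167.3   0. ] 0.93
at [517.8 -20.8 201.5] [-3.1414e+00 -4.0000e-04 -1.8290e-01] t 3.05 w 84.8 | tool d [ 0.6 -6.   1.5] turn [-0.0002 -0.0004 -0.0049] | d after turn [ 0.6 -6.   1.5]
[ 234   50   77   74 3333] [614.3  -3.8] [36.2 46. ] 14.1 25.014549869509153 [ 75.91929193 130.41644164  66.6669667 ]
[  24  152   75   57 2759] [578.  168.1] [38.3 43.8] 0.61 22.25826681802289 [62.67778181 56.10293585 54.47444726]
[ 281  189   59   46 2656] [518.1 -13.8] [45.9 36.6] 79.31 24.949562891313604 [74.66528614 66.32341867 64.04743976]
[ 228  278   58   61 2170] [444.2  45.9] [35.9 47. ] 56.46 25.024338017704025 [ 53.26912442 103.27235023 164.92488479]
```

View pics/w1.png

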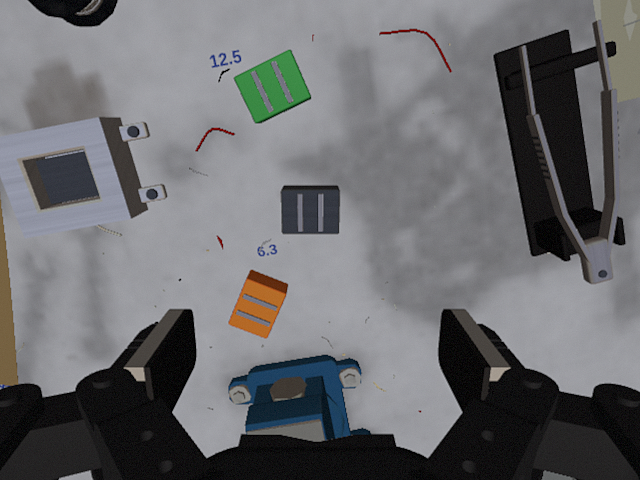

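The wrist view shows the dark block at (310,210) with its ribs 22 px apart against a 58 px width, so about 16 mm: this is the close one. The tweezers lie heel towards the robot at (598,262), with tips towards +x at (525,50) and (600,35).

In the tool's units: 35 mm is 0.7, 31 mm is 0.62.

Emit:
hand_motion --ticks '[0.02, -0.12, 0.5, 0, 0, 0, 85, 0, 0, 0.7, 0, 0, 0, 85, 0, 0, 0.62, 0, 0, 0, 85, 0, 0, 0, 0, 0, 0, 85, 0, 0, 0, 0, 0, 0, 85]'

```text
clock: 3.55
eef_pos: [519.9, -15.1, 110.5]
tool_rot: [3.141, 0.001, -0.183]
force: [0.1, 0.2, 0.4]
width: 85.0
gripper_force: 0.0
```

```bash
cat >> h.py <<'E'
def top(W,im,lo,hi,near,name='top'):
    z=W[...,2];m=((z>lo)&(z<hi)).astype(np.uint8);m=cv2.morphologyEx(m,cv2.MORPH_OPEN,np.ones((3,3)))
    n,l,st,c=cv2.connectedComponentsWithStats(m)
    for i in range(1,n):
        P=W[l==i]
        if st[i,4]>300 and np.hypot(*(P[:,:2].mean(0)-near))<60:
            rc=cv2.minAreaRect(P[:,:2].astype(np.float32));print(name,st[i],np.round(rc[0],1),np.round(rc[1],1),round(rc[2],2),'z',np.median(P[:,2]).round(1))
E
python3 - <<'E'
from h import *
im,W=cloud('wrist');cv2.imwrite('pics/w2.png',im);np.save('w2.npy',W)
top(W,im,22.5,29,[519,-14])
for r in models.mark_of('gauge_close','wrist')[:2]: print(r['position'],onplane('wrist',r['position'],0).round(1),r['confidence'])
to_tool([519.2,-14.4,14],-.18)
E
```

```text
top [ 277  217   81   60 4664] [518.3 -14.1] [46.1 36.2] 79.65 z 24.9
[251.4, 354.6] [443.8  46.5   0. ] 0.9
[315.3, 232.8] [522.  -13.3   0. ] 0.67
at [521.1 -15.1 111.8] [-3.1411e+00 -2.7000e-03 -1.8330e-01] t 3.65 w 85.1 | tool d [-2.2 -0.3 97.8] turn [-0.0005 -0.0027 -0.0033] | d after turn [-2.  -0.4 97.8]
```

In the tool's units: 35 mm is 0.7, 18 mm is 0.36.

Emit:
hand_motion --ticks '[-0.03, -0.01, 0.7, 0, 0, 0, 85, 0, 0, 0.7, 0, 0, 0, 85, 0, 0, 0.36, 0, 0, 0, 85, 0, 0, 0.18, 0, 0, 0, 85, 0, 0, 0, 0, 0, 0, 85, 0, 0, 0, 0, 0, 0, 38, 0, 0, 0, 0, 0, 0, 38, 0, 0, 0, 0, 0, 0, 38, 0, 0, 0, 0, 0, 0, 38, 0, 0, 0, 0, 0, 0, 38, 0, 0, 0, 0, 0, 0, 38]'

```text
clock: 4.75
eef_pos: [519.4, -14.2, 14.9]
tool_rot: [-3.141, -0.002, -0.183]
force: [-1.7, -0.4, 9.4]
width: 43.8
gripper_force: 60.6
```

```bash
python3 -c "
from h import *
im,W=cloud('wrist');cv2.imwrite('pics/w3.png',im)
to_tool([519.2,-14.4,14],-.18)"
```

```text
at [519.3 -14.2  14.9] [-3.1411e+00 -2.2000e-03 -1.8330e-01] t 4.8 w 44.1 | tool d [-0.1  0.2  0.9] turn [-0.0005 -0.0022 -0.0033] | d after turn [-0.1  0.2  0.9]
```

View pics/w3.png

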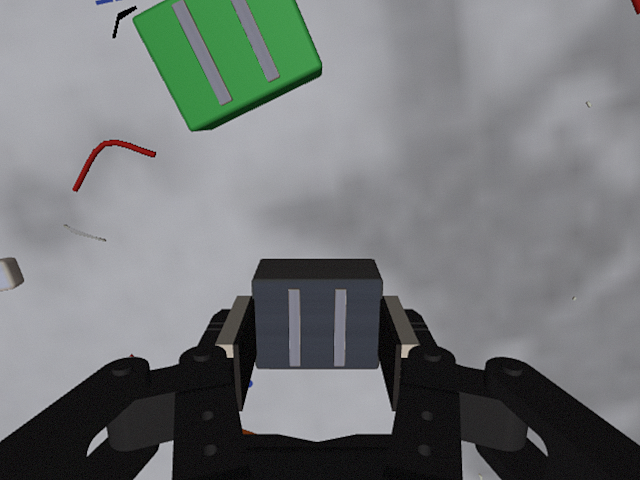

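In the tool's units: -45 mm is -0.9, -42 mm is -0.84, -0.0915 rad / 3.1416 = -0.0291.

Emit:
hand_motion --ticks '[0, 0, -0.2, 0, 0, 0, 38, 0, 0, -0.8, 0, 0.0003, -0.0291, 38, 0, 0, -0.8, 0, 0.0003, -0.0291, 38, 0, -0.9, -0.4, 0, 0, 0, 38, 0, -0.9, 0, 0, 0, 0, 38, 0, -0.9, 0, 0, 0, 0, 38, 0, -0.84, 0, 0, 0, 0, 38, 0, 0, 0, 0, 0, 0, 38, 0, 0, 0, 0, 0, 0, 38, 0, 0, 0, 0, 0, 0, 38]'

```text
clock: 5.8
eef_pos: [518.3, 161.2, 123.6]
tool_rot: [3.14, -0.002, -0.002]
force: [1.3, -0.2, -1.4]
width: 43.7
gripper_force: 62.1
```

```bash
python3 - <<'E'
from h import *
im,W=cloud('wrist');cv2.imwrite('pics/w4.png',im);np.save('w4.npy',W)
s=read_state();top(W,im,31.5,40,[579,163],'nest');top(W,im,s['eef_pos'][2]+7,s['eef_pos'][2]+11,s['eef_pos'][:2]-[0,0],'block')
b=W[(np.abs(W[...,0]-579)<35)&(np.abs(W[...,1]-163)<40)];print([np.sum((b[:,2]>a)&(b[:,2]<a+3)) for a in range(6,48,3)])
top(W,im,15,25,[579,163],'pocket')
to_tool([579,163,110],0)
E
```

```text
nest [  230    64   165   145 16517] [577.9 164.4] [76.5 86.3] 0.16 z 34.7
block [ 241  276  157   94 9644] [517.6 161.6] [54.9 37. ] 89.74 z 133.3
[np.int64(186), np.int64(85), np.int64(181), np.int64(116), np.int64(769), np.int64(4328), np.int64(95), np.int64(205), np.int64(415), np.int64(12483), np.int64(515), np.int64(0), np.int64(0), np.int64(0)]
pocket [ 273  107   80   63 4826] [577.7 164.5] [45.  34.9] 89.86 z 21.8
at [518.5 160.9 123.6] [ 3.1403e+00 -2.0000e-03 -2.7000e-03] t 5.85 w 44.0 | tool d [60.5 -2.3 13.7] turn [ 0.0013 -0.002  -0.0027] | d after turn [60.5 -2.1 13.6]
```

View pics/w4.png

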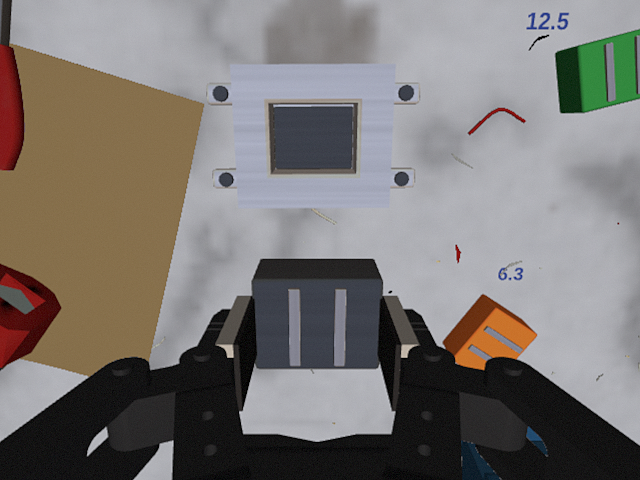

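In the tool's units: 30.3 mm is 0.606, 30 mm is 0.6, -0.002 rad / 3.1416 = -0.0006.

Emit:
hand_motion --ticks '[0.6, -0.024, 0, -0.0003, 0, -0.0006, 38, 0.606, -0.022, 0, 0, 0, 0, 38, 0, 0, 0.6, 0, 0, 0, 38, 0, 0, 0.5, 0, 0, 0, 38, 0, 0, 0.28, 0, 0, 0, 38, 0, 0, 0, 0, 0, 0, 38, 0, 0, 0, 0, 0, 0, 38, 0, 0, 0, 0, 0, 0, 38]'

```text
clock: 6.65
eef_pos: [579.9, 165.0, 55.7]
tool_rot: [3.141, -0.004, 0.001]
force: [0.2, -0.3, -1.5]
width: 44.0
gripper_force: 62.0
```

```bash
python3 - <<'E'
from h import *
im,W=cloud('wrist');cv2.imwrite('pics/w5.png',im)
to_tool([578.7,163.5,37],0)
im,W=cloud('side');cv2.imwrite('pics/s5.png',cv2.resize(im[260:400,290:450],None,fx=4,fy=4,interpolation=cv2.INTER_CUBIC))
E
```

```text
at [579.8 165.2  55.8] [ 3.1411e+00 -4.4000e-03  1.5000e-03] t 6.7 w 43.9 | tool d [-1.2  1.7 18.8] turn [ 0.0005 -0.0044  0.0015] | d after turn [-1.1  1.7 18.8]
```

View pics/w5.png

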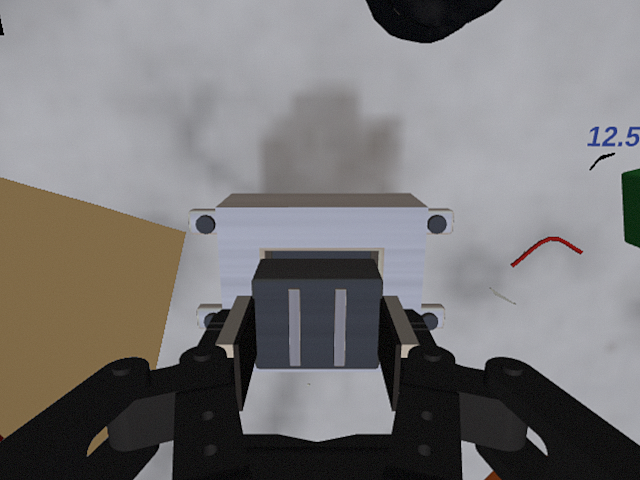

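The block in hand is at column 318 while the pocket's centre is at 322. By my computation the block is about 1.9 mm too far in +y and 1.2 mm too far in +x, so I correct both and recheck.

In the tool's units: 2 mm is 0.04, 1.9 mm is 0.038, 0.004 rad / 3.1416 = 0.0013.

Emit:
hand_motion --ticks '[-0.024, 0.038, 0.04, 0, 0.0013, 0.0003, 38, 0, 0, 0, 0, 0, 0, 38, 0, 0, 0, 0, 0, 0, 38]'

```text
clock: 7.05
eef_pos: [577.6, 163.1, 52.6]
tool_rot: [3.14, -0.006, 0.001]
force: [0.3, 0.1, -1.5]
width: 43.9
gripper_force: 62.1
```

```bash
python3 - <<'E'
from h import *
im,W=cloud('wrist');np.save('w6.npy',W);cv2.imwrite('pics/w6.png',im)
top(W,im,33,38,[579,163],'nest')
g=im.mean(2)
# pocket mouth columns on row 252, nest edges on row 215; rib columns on row 330
for r,a,b in [(215,200,445),(254,240,405),(330,270,365)]:
    e=cv2.Sobel(im[r-3:r+4].mean(0,keepdims=True).mean(2),cv2.CV_64F,1,0)[0]
    print(r,[(c,int(e[c])) for c in range(a,b) if abs(e[c])>40 and abs(e[c])==max(abs(e[c-3:c+4]))])
to_tool([578.7,163.5,37],0)
E
```

```text
nest [  208   203   218   109 14000] [592.8 164.3] [47.  86.7] 0.01 z 34.8
215 [(208, 268), (425, -281), (444, 221)]
254 [(253, -69), (259, -338), (368, 72), (375, 381), (380, 84)]
330 [(289, 366), (300, -361), (334, 303), (345, -320)]
at [577.7 163.2  52.5] [ 3.1405e+00 -6.2000e-03  8.0000e-04] t 7.1 w 44.1 | tool d [ 1.  -0.3 15.6] turn [ 0.0011 -0.0062  0.0008] | d after turn [ 1.  -0.3 15.5]
```

In the tool's units: 3 mm is 0.06, 2 mm is 0.04, -0.006 rad / 3.1416 = -0.0019.

Emit:
hand_motion --ticks '[0.016, -0.004, 0.04, 0.0003, -0.0019, 0, 38, 0, 0, 0.06, 0, 0, 0, 38, 0, 0, 0.06, 0, 0, 0, 38, 0, 0, 0, 0, 0, 0, 38]'

```text
clock: 7.5
eef_pos: [578.0, 163.2, 43.7]
tool_rot: [3.141, 0.001, 0.001]
force: [-0.3, -0.4, -1.6]
width: 43.9
gripper_force: 62.1
```

Emit:
hand_motion --ticks '[0, 0, 0.04, 0, 0, 0, 38, 0, 0, 0.04, 0, 0, 0, 38, 0, 0, 0.04, 0, 0, 0, 38, 0, 0, 0, 0, 0, 0, 38]'

```text
clock: 7.9
eef_pos: [578.2, 163.3, 38.1]
tool_rot: [3.141, 0.001, 0.001]
force: [0.5, -0.4, -1.0]
width: 43.8
gripper_force: 62.1
```

In the tool's units: 1 mm is 0.02, 0.7 mm is 0.014.

Emit:
hand_motion --ticks '[0, 0, 0.02, 0, 0, 0, 38, 0, 0, 0.014, 0, 0, 0, 38, 0, 0, 0, 0, 0, 0, 38]'

```text
clock: 8.2
eef_pos: [578.4, 163.4, 36.7]
tool_rot: [3.141, 0.0, 0.001]
force: [0.6, -1.0, -2.6]
width: 44.1
gripper_force: 62.1
```

Emit:
hand_motion --ticks '[0, 0, 0, 0, 0, 0, 70, 0, 0, 0, 0, 0, 0, 70, 0, 0, 0, 0, 0, 0, 70, 0, 0, -0.4, 0, 0, 0, 70, 0, 0, -0.4, 0, 0, 0, 0, 0, 0, 0, 0, 0, 0, 0, 0, 0, 0, 0, 0, 0, 0, 0, 0, 0, 0, 0, 0, 0, 0, 0, 0, 0, 0, 0, 0, 0, 0, 0, 0, 0, 0, 0]'

```text
clock: 9.2
eef_pos: [578.0, 163.2, 76.0]
tool_rot: [3.141, 0.001, 0.001]
force: [0.1, -0.5, 0.5]
width: -0.0
gripper_force: 0.0
```

```bash
python3 - <<'E'
from h import *
im,W=cloud('wrist');cv2.imwrite('pics/w7.png',im)
to_tool([578.2,163.3,50],0);top(W,im,43,52,[578,163])
im,W=cloud('side');top(W,im,42,50,[578,163],'side')
E
```

```text
at [578.1 163.2  76.1] [3.1411e+00 1.0000e-03 8.0000e-04] t 9.25 w -0.1 | tool d [ 0.1 -0.1 26.1] turn [0.0005 0.001  0.0008] | d after turn [ 0.1 -0.1 26.1]
top [ 265  243  104   75 6219] [577.9 164.5] [36.1 46.2] 0.3 z 45.5
side [355 317  32  25 462] [579.6 163.1] [35.3 45.7] 0.73 z 44.9
```

View pics/w7.png

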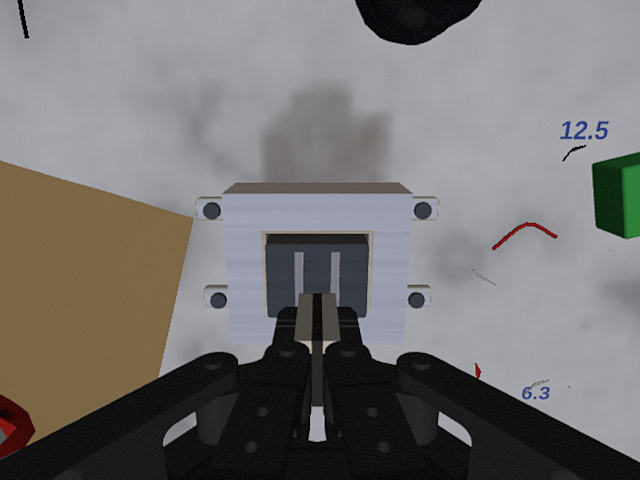

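The block stands level in the pocket with its top at 45 mm (columns 265–369). The closed fingers are centred over it, so I press down.

In the tool's units: 15 mm is 0.3, 8 mm is 0.16.

Emit:
hand_motion --ticks '[0, 0, 0.3, 0, 0, 0, 0, 0, 0, 0.16, 0, 0, 0, 0, 0, 0, 0.06, 0, 0, 0, 0, 0, 0, 0.04, 0, 0, 0, 0, 0, 0, 0.04, 0, 0, 0, 0, 0, 0, 0.04, 0, 0, 0, 0, 0, 0, 0, 0, 0, 0, 0]'

```text
clock: 10.0
eef_pos: [578.5, 163.4, 44.8]
tool_rot: [3.141, -0.0, 0.001]
force: [0.5, 0.2, 0.5]
width: 0.1
gripper_force: 0.0
```

Emit:
hand_motion --ticks '[0, 0, 0.04, 0, 0, 0, 0, 0, 0, 0.04, 0, 0, 0, 0, 0, 0, 0.02, 0, 0, 0, 0, 0, 0, 0, 0, 0, 0, 0]'

```text
clock: 10.4
eef_pos: [578.7, 163.4, 39.6]
tool_rot: [3.142, -0.0, 0.001]
force: [0.2, 0.3, 0.4]
width: -0.1
gripper_force: 0.5
```

In the tool's units: 2 mm is 0.04, 1 mm is 0.02.

Emit:
hand_motion --ticks '[0, 0, 0.04, 0, 0, 0, 0, 0, 0, 0.02, 0, 0, 0, 0, 0, 0, 0, 0, 0, 0, 0]'

```text
clock: 10.7
eef_pos: [578.7, 163.4, 36.6]
tool_rot: [3.142, -0.0, 0.001]
force: [0.2, -0.0, 0.9]
width: 0.1
gripper_force: 0.3
```

```bash
python3 - <<'E'
from h import *
im,W=cloud('wrist');top(W,im,36,52,[578,163])
im,W=cloud('side');cv2.imwrite('pics/s8.png',cv2.resize(im[240:390,280:480],None,fx=4,fy=4,interpolation=cv2.INTER_CUBIC))
E
```

```text
top [ 278  278   79   40 1312] [586.7 163. ] [28.9 13.7] 83.12 z 44.4
```

View pics/s8.png

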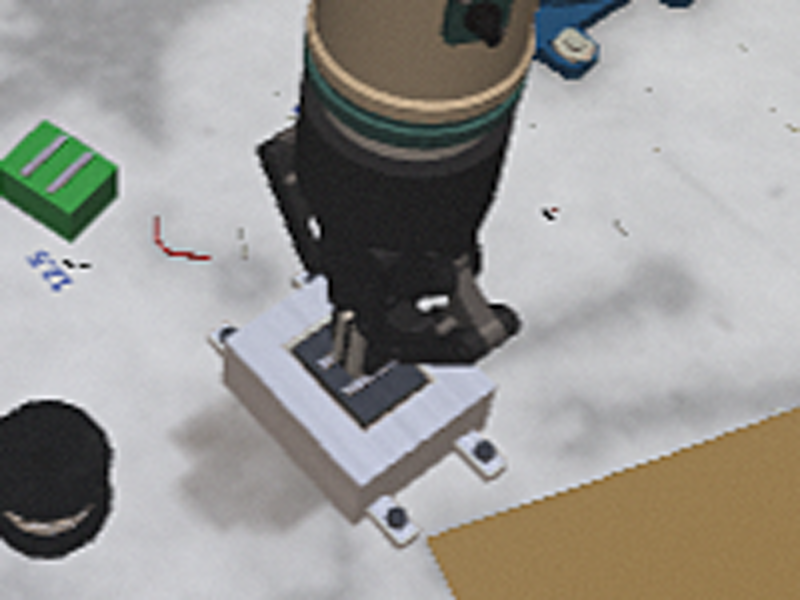

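The block is almost flush, so I press on to the stop.

In the tool's units: 1 mm is 0.02, 0.7 mm is 0.014.

Emit:
hand_motion --ticks '[0, 0, 0.02, 0, 0, 0, 0, 0, 0, 0.014, 0, 0, 0, 0, 0, 0, 0, 0, 0, 0, 0]'

```text
clock: 11.1
eef_pos: [578.6, 163.4, 35.9]
tool_rot: [-3.142, -0.0, 0.001]
force: [-1.4, -0.1, 7.5]
width: 0.3
gripper_force: 4.1
```

Emit:
hand_motion --ticks '[0, 0, 0.014, 0, 0, 0, 0, 0, 0, 0.01, 0, 0, 0, 0, 0, 0, 0, 0, 0, 0, 0]'

```text
clock: 11.4
eef_pos: [578.9, 163.8, 35.4]
tool_rot: [-3.141, -0.001, 0.001]
force: [-2.3, 0.1, 12.6]
width: -0.2
gripper_force: 8.9
```

In the tool's units: -45 mm is -0.9, -20 mm is -0.4.

Emit:
hand_motion --ticks '[0, 0, -0.4, 0, 0, 0, 0, 0, 0, -0.9, 0, 0, 0, 0, 0, 0, -0.9, 0, 0, 0, 0, -0.2, 0.9, -0.1, 0, 0, 0, 85, -0.2, 0.9, 0, 0, 0, 0, 85, -0.2, 0.9, 0, 0, 0, 0, 85, -0.2, 0.9, 0, 0, 0, 0, 85, -0.2, 0.9, 0, 0, 0, 0, 85, -0.2, 0.9, 0, 0, 0, 0, 85, -0.2, 0.9, 0, 0, 0, 0, 85, -0.18, 0.9, 0, 0, 0, 0, 85]'

```text
clock: 12.5
eef_pos: [498.7, -198.2, 148.7]
tool_rot: [-3.141, 0.001, 0.001]
force: [0.0, -0.2, 0.4]
width: 85.5
gripper_force: 0.0
```

Emit:
hand_motion --ticks '[0, 0.26, 0, 0, 0, -0.0433, 85, 0, 0, 0, 0, 0, 0, 85, 0, 0, 0, 0, 0, 0, 85, 0, 0, 0, 0, 0, 0, 85]'

```text
clock: 12.9
eef_pos: [500.1, -207.4, 148.7]
tool_rot: [-3.14, 0.0, 0.138]
force: [-0.4, 0.0, -0.6]
width: 85.1
gripper_force: 0.0
```

```bash
python3 - <<'E'
from h import *
im,W=cloud('side');top(W,im,31,39,[578,163],'side')
m=(np.abs(W[...,0]-579)<15)&(np.abs(W[...,1]-163)<20);print('block z',np.nanpercentile(W[m][:,2],[10,50,90]))
im,W=cloud('wrist');cv2.imwrite('pics/w9.png',im);np.save('w9.npy',W)
for t in ['tip_left','tip_right','tweezers','rest']:
    for r in models.mark_of(t,'wrist')[:1]: print(t,np.round(r['position']),onplane('wrist',r['position'],{'tip_left':46,'tip_right':46,'tweezers':40,'rest':0}[t]).round(1),r['confidence'])
top(W,im,47.5,56,[530,-211],'tw')
to_tool([538,-210,60],.136)
E
```

```text
side [ 337  304   66   58 1965] [579.2 162.2] [87.1 77.1] 89.7 z 34.0
block z [32.43139748 34.2236717  36.15905335]
tip_left [289.  45.] [ 605.8 -176.7   46. ] 0.79
tip_right [378.  42.] [ 613.5 -224.7   46. ] 0.62
tweezers [329. 314.] [ 446.9 -222.7   40. ] 0.96
rest [326. 166.] [ 539.3 -208.8    0. ] 0.61
tw [ 281  127  100  217 3996] [ 499.2 -214.1] [135.6  56. ] 7.9 z 52.0
at [ 500.  -208.9  148.9] [3.1415 0.     0.1377] t 13.2 w 85.1 | tool d [37.5  6.3 88.9] turn [0.0001 0.     0.0017] | d after turn [37.5  6.3 88.9]
```

View pics/w9.png

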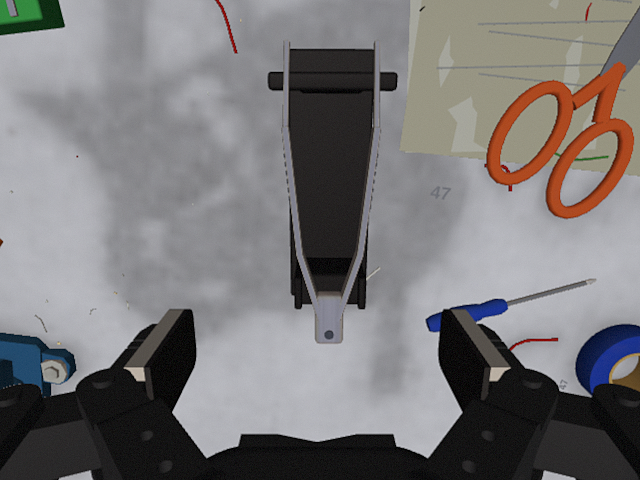

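The view shows the tweezers' heel at (329,335), tips at (286,45) and (378,45), and the arms roughly parallel to the tool's x. The block measures flush (34.2 mm). I move above the grip point and check again.

In the tool's units: 35.8 mm is 0.716, 7.4 mm is 0.148, 0.002 rad / 3.1416 = 0.0006.

Emit:
hand_motion --ticks '[0.716, 0.148, 0, 0, 0, 0, 85, 0, 0, 0.6, 0, 0, 0, 85, 0, 0, 0.58, 0, 0, 0.0006, 85, 0, 0, 0, 0, 0, 0, 85, 0, 0, 0, 0, 0, 0, 85, 0, 0, 0, 0, 0, 0, 85]'

```text
clock: 13.8
eef_pos: [537.1, -212.5, 91.3]
tool_rot: [3.14, -0.002, 0.135]
force: [0.7, 0.6, 0.4]
width: 85.0
gripper_force: 0.0
```

```bash
python3 - <<'E'
from h import *
im,W=cloud('wrist');cv2.imwrite('pics/w10.png',im);np.save('w10.npy',W)
s=read_state();M=R.from_euler('xyz',s['tool_rot']).as_matrix();L=(W-s['eef_pos'])@M
z=W[...,2];m=(z>48.5)&(z<56)
for x0 in range(-40,90,8):
    k=m&(np.abs(L[...,0]-x0)<3);y=L[...,1][k]
    a,b=y[(y<0)&(y>-40)],y[(y>0)&(y<40)]
    if len(a)>8 and len(b)>8: print(x0,a.min().round(1),np.median(a).round(1),np.median(b).round(1),b.max().round(1),'mid',((np.median(a)+np.median(b))/2).round(1),len(a),len(b))
for t in ['tip_left','tip_right','tweezers']:
    for r in models.mark_of(t,'wrist')[:1]: p=onplane('wrist',r['position'],40 if t=='tweezers' else 46); print(t,np.round(r['position']),p.round(1),((p-s['eef_pos'])@M).round(1),r['confidence'])
to_tool([536.5,-211.3,29],.136)
E
```

```text
-40 -25.0 -22.5 14.8 17.3 mid -3.8 99 93
-32 -25.8 -23.3 15.6 18.1 mid -3.8 99 95
-24 -26.5 -24.0 16.7 18.9 mid -3.7 103 97
-16 -27.8 -25.0 17.6 20.2 mid -3.7 112 108
-8 -28.8 -26.0 18.4 21.4 mid -3.8 116 113
0 -29.2 -26.7 19.1 21.8 mid -3.8 122 117
8 -30.3 -27.5 19.9 22.8 mid -3.8 119 116
16 -30.9 -28.3 20.9 23.1 mid -3.7 119 121
24 -31.4 -29.1 21.6 23.9 mid -3.7 120 115
32 -31.7 -29.7 21.9 23.9 mid -3.9 26 23
tip_left [255. 109.] [ 607.5 -175.    46. ] [ 74.5 -27.8  45.6] 0.59
tip_right [367. 108.] [ 614.3 -222.9   46. ] [74.8 20.5 45.7] 0.72
tweezers [313. 418.] [ 447.6 -221.2   40. ] [-90.2  -3.5  51.2] 0.86
at [ 536.9 -212.4   91.1] [ 3.1405e+00 -1.9000e-03  1.3470e-01] t 14.0 w 85.0 | tool d [-0.3 -1.3 62.1] turn [ 0.0011 -0.0019 -0.0013] | d after turn [-0.2 -1.2 62.1]
```

View pics/w10.png

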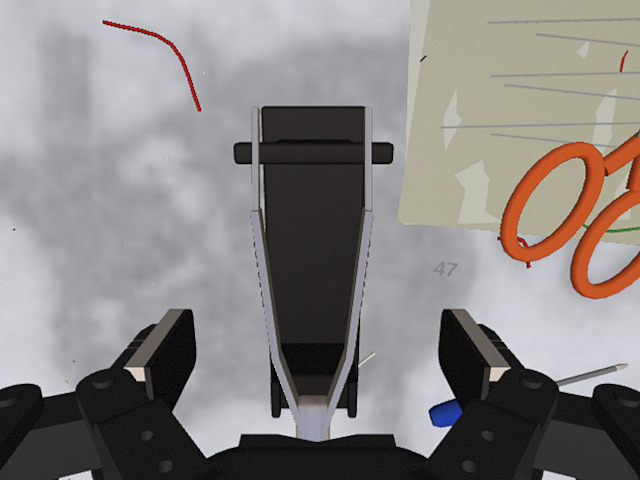

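Units first: shifts go in shares of 50 mm and turns go in shares of pi rad. So 25 mm is 0.5, 20 mm is 0.4, -0.002 rad / 3.1416 = -0.0006.

Emit:
hand_motion --ticks '[0, -0.054, 0.4, 0, -0.0006, 0, 85, 0, 0, 0.5, 0, 0, 0, 85, 0, 0, 0.34, 0, 0, 0, 70, 0, 0, 0, 0, 0, 0, 60, 0, 0, 0, 0, 0, 0, 50, 0, 0, 0, 0, 0, 0, 44, 0, 0, 0, 0, 0, 0, 40, 0, 0, 0, 0, 0, 0, 36, 0, 0, 0, 0, 0, 0, 33, 0, 0, 0, 0, 0, 0, 33, 0, 0, 0, 0, 0, 0, 33]'

```text
clock: 15.1
eef_pos: [537.3, -210.0, 30.1]
tool_rot: [3.14, -0.001, 0.135]
force: [-1.0, -0.2, 8.3]
width: 32.8
gripper_force: 8.3
```

```bash
cat > tip.py <<'E'
from h import *
import sys
im,W=cloud('wrist');cv2.imwrite(f'pics/{sys.argv[1]}.png',im);np.save(sys.argv[1]+'.npy',W)
s=read_state();M=R.from_euler('xyz',s['tool_rot']).as_matrix();L=(W-s['eef_pos'])@M
for x0 in range(8,84,4):
    k=(np.abs(L[...,0]-x0)<2)&(L[...,2]<-17)&(L[...,2]>-34)&(np.abs(L[...,1])<32);y=L[...,1][k]
    a,b=y[y<-1],y[y>-1]
    if len(a)>8 and len(b)>8: print(x0,np.round([np.median(a),np.median(b),(np.median(a)+np.median(b))/2,np.median(b)-np.median(a),-np.median(L[...,2][k])],1))
for t in ['tip_left','tip_right']:
    for r in models.mark_of(t,'wrist')[:1]: p=onplane('wrist',r['position'],s['eef_pos'][2]+18); print(t,np.round(r['position'],1),p.round(1),((p-s['eef_pos'])@M).round(1),r['confidence'])
to_tool([504,163,29],0)
print(s['force'],s['width'],s['gripper_force'])
E
python3 tip.py t1
```

```text
8 [-20.6  18.2  -1.2  38.7  24.5]
12 [-18.8  16.1  -1.4  34.9  21.3]
16 [-16.   13.4  -1.3  29.4  20.3]
20 [-15.9  13.3  -1.3  29.2  20.2]
24 [-16.   13.2  -1.4  29.2  20.1]
28 [-16.2  13.1  -1.5  29.3  19.9]
32 [-16.2  13.2  -1.5  29.4  19. ]
36 [-15.6  12.5  -1.5  28.1  17.4]
40 [-15.   12.1  -1.4  27.1  17.3]
44 [-14.5  11.7  -1.4  26.2  17.4]
48 [-14.2  11.   -1.6  25.2  17.3]
52 [-13.4  10.4  -1.5  23.8  17.3]
56 [-13.3  10.4  -1.4  23.6  17.3]
60 [-12.6   9.1  -1.7  21.7  17.3]
64 [-12.5   8.5  -2.   21.1  17.2]
68 [-11.6   8.7  -1.5  20.3  17.3]
tip_left [284.8 103.8] [ 609.8 -189.8   48.1] [ 74.6 -10.2 -17.9] 0.68
tip_right [348.7  98. ] [ 613.8 -207.7   48.1] [ 76.2   8.1 -17.9] 0.71
at [ 537.3 -210.    30.1] [ 3.1398e+00 -1.3000e-03  1.3470e-01] t 15.25 w 33.1 | tool d [  17.1 -374.1    0.5] turn [ 0.0017 -0.0015  0.1347] | d after turn [ -33.3 -373.     1.1]
[-1.80914029  0.5206811   8.27539131] 33.326891594789494 8.256371766328812
```

In the tool's units: -30 mm is -0.6, -25 mm is -0.5, 0.05 rad / 3.1416 = 0.0159.

Emit:
hand_motion --ticks '[0, 0, -0.1, 0, 0, 0, 32, 0, 0, -0.2, 0, 0, 0, 32, 0, 0, -0.5, 0, 0, 0, 32, 0, 0, -0.6, 0, 0, 0.0111, 32, 0, 0, -0.2, 0.0006, 0, 0.0159, 32, 0, 0, 0, 0, 0, 0.0159, 32, 0, 0, 0, 0, 0, 0, 32, 0, 0, 0, 0, 0, 0, 32]'

```text
clock: 16.05
eef_pos: [535.9, -209.3, 108.2]
tool_rot: [-3.14, 0.002, 0.001]
force: [0.1, -0.1, -0.6]
width: 32.0
gripper_force: 6.6
```

```bash
python3 tip.py t2
```

```text
8 [-19.9  17.8  -1.   37.6  24.2]
12 [-17.8  15.3  -1.2  33.1  21.4]
16 [-15.2  13.2  -1.   28.4  20.6]
20 [-15.2  12.8  -1.2  27.9  20.6]
24 [-15.2  12.8  -1.2  28.   20.5]
28 [-15.2  12.8  -1.2  28.   20.6]
32 [-15.2  12.7  -1.2  27.9  18.4]
36 [-14.7  12.   -1.3  26.7  17.6]
40 [-14.   11.8  -1.1  25.8  17.6]
44 [-13.6  11.1  -1.2  24.7  17.6]
48 [-13.1  10.5  -1.3  23.6  17.5]
52 [-12.7  10.1  -1.3  22.8  17.6]
56 [-12.1   9.4  -1.4  21.4  17.6]
60 [-11.8   8.9  -1.4  20.7  17.5]
64 [-11.2   8.3  -1.5  19.4  17.4]
68 [-10.8   7.9  -1.4  18.8  17.4]
72 [-9.9  7.3 -1.3 17.1 17.5]
76 [-9.8  6.6 -1.6 16.4 17.5]
tip_left [288.1 102.1] [ 610.6 -200.2  126. ] [ 74.8  -9.1 -18.2] 0.56
tip_right [345.6  97.4] [ 611.9 -216.6  126. ] [ 76.1   7.3 -18.2] 0.71
at [ 535.7 -209.3  107.7] [-3.1398e+00  2.7000e-03  5.0000e-04] t 16.2 w 31.9 | tool d [ -31.3 -372.2   79.4] turn [-0.0018  0.0027  0.0005] | d after turn [ -31.7 -372.3   78.7]
[ 0.0052139   0.36238856 -0.46783322] 32.089635146904584 6.605710834264755
```

In the tool's units: -45 mm is -0.9, -32 mm is -0.64, -0.002 rad / 3.1416 = -0.0006.

Emit:
hand_motion --ticks '[-0.04, -0.5, 0, 0, 0, 0, 32, -0.08, -0.9, 0, 0, 0, 0, 32, -0.08, -0.9, 0, 0, 0, 0, 32, -0.08, -0.9, 0, 0, 0, 0, 32, -0.08, -0.9, 0, 0, 0, 0, 32, -0.08, -0.9, 0, 0, 0, 0, 32, -0.08, -0.9, 0, -0.0006, 0.0006, 0, 32, -0.08, -0.9, 0, 0, 0, 0, 32, -0.04, -0.64, 0, 0, 0, 0, 32, 0, 0, 0.4, 0, 0, 0, 32, 0, 0, 0.4, 0, 0, 0, 32, 0, 0, 0, 0, 0, 0, 32]'

```text
clock: 17.4
eef_pos: [502.0, 162.4, 66.2]
tool_rot: [3.14, 0.005, 0.001]
force: [-0.8, -0.4, -0.0]
width: 32.2
gripper_force: 6.5
```

Emit:
hand_motion --ticks '[0, 0, 0, 0, 0, 0, 32, 0, 0, 0, 0, 0, 0, 32]'

```text
clock: 17.6
eef_pos: [504.7, 162.3, 69.1]
tool_rot: [3.141, -0.001, -0.001]
force: [-0.2, 0.1, -0.0]
width: 32.3
gripper_force: 6.5
```

```bash
python3 - <<'E'
from h import *
im,W=cloud('wrist');cv2.imwrite('pics/t3.png',im)
top(W,im,33,38,[579,163],'nest+block');to_tool([503.3,163.4,35],0)
for t in ['tip_left','tip_right']:
    for r in models.mark_of(t,'wrist')[:1]: print(t,r['position'],onplane('wrist',r['position'],read_state()['eef_pos'][2]+14).round(1))
E
```

```text
nest+block [  202     7   225   197 36572] [578.  164.2] [76.4 86.6] 0.2 z 34.8
at [504.8 162.3  69.2] [-3.1416e+00 -1.3000e-03 -9.0000e-04] t 17.65 w 32.1 | tool d [-1.5 -1.1 34.2] turn [-0.     -0.0013 -0.0009] | d after turn [-1.5 -1.1 34.2]
tip_left [290.6, 102.4] [579.7 171.   83.3]
tip_right [342.3, 98.3] [580.7 155.8  83.2]
```

View pics/t3.png

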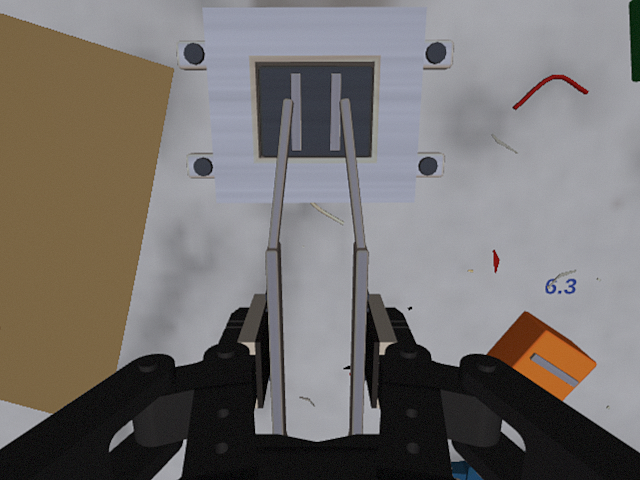

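The tips at (289,100) and (345,100) lie over the ribs, well centred. A small correction, then I descend.

In the tool's units: 10 mm is 0.2, -1.5 mm is -0.03, -0.001 rad / 3.1416 = -0.0003.

Emit:
hand_motion --ticks '[-0.03, -0.018, 0.1, 0, -0.0003, -0.0003, 32, 0, 0, 0.2, 0, 0, 0, 32, 0, 0, 0.2, 0, 0, 0, 32, 0, 0, 0.12, 0, 0, 0, 32, 0, 0, 0.06, 0, 0, 0, 32, 0, 0, 0, 0, 0, 0, 32, 0, 0, 0, 0, 0, 0, 32, 0, 0, 0, 0, 0, 0, 32, 0, 0, 0, 0, 0, 0, 32, 0, 0, 0, 0, 0, 0, 32]'

```text
clock: 18.75
eef_pos: [502.6, 163.5, 34.6]
tool_rot: [3.141, 0.001, 0.001]
force: [0.3, 0.0, -1.5]
width: 32.3
gripper_force: 6.5
```

```bash
python3 tip.py t4;python3 - <<'E'
from h import *
for t in ['tip_left','tip_right']:
    for r in models.mark_of(t,'wrist')[:1]: print(t,r['position'],onplane('wrist',r['position'],49).round(1))
W=np.load('t4.npy');im=cv2.imread('pics/t4.png');top(W,im,33,38,[579,163],'nest')
E
```

```text
8 [-19.5  17.3  -1.1  36.7  24.4]
12 [-17.1  14.7  -1.2  31.8  20.9]
16 [-15.2  13.   -1.1  28.2  20.5]
20 [-15.2  12.9  -1.1  28.2  20.4]
24 [-15.   12.9  -1.1  28.   20.4]
28 [-15.3  12.8  -1.2  28.1  20.4]
32 [-15.1  12.9  -1.1  28.   18.1]
36 [-14.6  12.3  -1.2  26.9  17.5]
40 [-13.9  11.5  -1.2  25.4  17.5]
44 [-13.3  11.2  -1.   24.4  17.5]
48 [-13.   10.5  -1.2  23.4  17.6]
52 [-12.4  10.4  -1.   22.8  17.4]
56 [-12.    9.6  -1.2  21.6  17.4]
60 [-11.3   9.2  -1.1  20.5  17.4]
64 [-10.9   8.5  -1.2  19.4  17.4]
68 [-10.5   8.2  -1.2  18.7  17.5]
72 [-9.9  7.3 -1.3 17.1 17.4]
76 [-9.5  7.2 -1.2 16.7 17.3]
tip_left [289.1 104.4] [576.9 172.4  52.6] [ 74.2  -8.8 -18.1] 0.73
tip_right [342.5 103.7] [577.  157.1  52.6] [ 74.4   6.5 -18.1] 0.95
at [502.5 163.4  34.5] [3.1412e+00 9.0000e-04 8.0000e-04] t 18.9 w 32.0 | tool d [1.5 0.4 5.5] turn [0.0004 0.0009 0.0008] | d after turn [1.5 0.4 5.5]
[-0.67131086 -0.61578821 -0.73546128] 32.330244247137045 6.539312973618507
tip_left [289.1, 104.4] [576.9 172.6  49. ]
tip_right [342.5, 103.7] [577.1 156.9  49. ]
nest [  178     0   280   217 32902] [574.1 164.1] [68.7 86.8] 0.26 z 34.7
nest [  248    46   143   171 17716] [567.4 163.9] [46.  55.6] 89.79 z 34.8
```

View pics/t4.png

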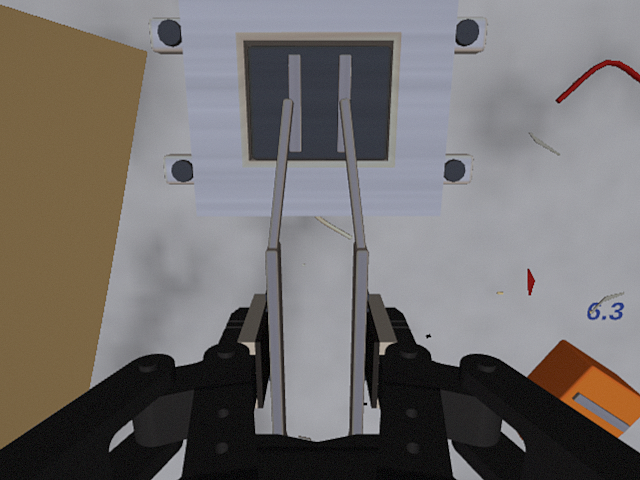

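The tips are centred over the ribs at (289,103) and (344,103). The gap is about 16 mm, the tips are about 10 mm above the ribs, and they are steady, so I hand in.

```bash
python3 -c "
from cell import ctrl
print(ctrl.finish_job())"
```

```text
the job is handed in; nothing more can be done
None
```

I handed the job in at about 19 s on the robot clock: the close-ribbed block is flush in the nest, and the tweezers are held steady about 10 mm above it with a tip gap of about 16 mm, one tip over each rib; the hand-in call returned no verdict.

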